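# Set out conduit sleeves by thickness

## Task

Stand the four steel conduit sleeves on the black pads of the red bar, one sleeve centred on each pad, in order of outside diameter: the thinnest on the pad next to the open junction box, the thickest on the pad at the other end. One sleeve is nested inside another and must be drawn out first. Leave them all standing upright the same way up as now, set down gently rather than dropped.

Things in the scene. Friction and masses are not known exactly. Their poses are not given: they have to be found in the camera images.
- thinnest_sleeve: steel conduit sleeve: an open-ended round tube standing upright. The thinnest: outer diameter 24, bore 18, height 50 mm, about 80 g. It stands alone. Loose. Origin at the centre of its underside, z up along the tube.
- tall_sleeve: steel conduit sleeve: an open-ended round tube standing upright. The second thinnest and the tallest: outer diameter 33, bore 27, height 82 mm, about 180 g. At the start it stands nested inside middle_sleeve with 2 mm clearance all round, both resting on the table, so its top 36 mm stick out. Loose. Origin at the centre of its underside, z up along the tube.
- middle_sleeve: steel conduit sleeve: an open-ended round tube standing upright. The second thickest: outer diameter 43, bore 37, height 46 mm, about 140 g. At the start tall_sleeve stands inside it. Loose. Origin at the centre of its underside, z up along the tube.
- thickest_sleeve: steel conduit sleeve: an open-ended round tube standing upright. The thickest and the shortest: outer diameter 56, bore 48, height 38 mm, about 190 g. It stands alone. Loose. Origin at the centre of its underside, z up along the tube.
- junction_box: Open square steel junction box, 100 x 100 mm, 40 mm high, fixed on one end of the red bar, 92.5 mm beyond the end pad (centres); a flat 100 mm square metal cover plate (3 mm high, two faint round knockouts) is fixed on the other end. Which end has the box varies. Origin at the centre of its underside.
- pad_a: Black rubber disc, diameter 64, 4 mm thick, fixed on the red steel bar (90 x 520 mm, 4 mm thick, flat on the table). Origin at the centre of its underside; its top is 8 mm above the table. y axis along the bar, x across. Straight row, 75 mm apart, pad_a to pad_d from the +y end. The end pad on the +y side.
- pad_b: Black rubber disc, diameter 64, 4 mm thick, fixed on the red steel bar (90 x 520 mm, 4 mm thick, flat on the table). Origin at the centre of its underside; its top is 8 mm above the table. y axis along the bar, x across. Straight row, 75 mm apart, pad_a to pad_d from the +y end. The second pad from the +y end.
- pad_c: Black rubber disc, diameter 64, 4 mm thick, fixed on the red steel bar (90 x 520 mm, 4 mm thick, flat on the table). Origin at the centre of its underside; its top is 8 mm above the table. y axis along the bar, x across. Straight row, 75 mm apart, pad_a to pad_d from the +y end. The third pad from the +y end.
- pad_d: Black rubber disc, diameter 64, 4 mm thick, fixed on the red steel bar (90 x 520 mm, 4 mm thick, flat on the table). Origin at the centre of its underside; its top is 8 mm above the table. y axis along the bar, x across. Straight row, 75 mm apart, pad_a to pad_d from the +y end. The end pad on the -y side.
Not all that is in view belongs to the job. Leave any green or purple look-alike of the middle_sleeve alone.

How it is judged:
By the outcome, as a careful person would: the job done as asked, in the order asked, and still so for the second after the job is handed in, with the robot touching nothing.
It also fails if it takes over 128 s, if anything falls off the work surface, if the arm or the gripper's body presses on something with over 40 N, if the wrist force passes 120 N, or if a joint passes its speed limit or range.

## Robot

A 6-joint arm with a two-finger parallel gripper is mounted at the origin on the work surface. World frame = base frame: x ahead of the robot, y to its left, z up, the work surface at z = 0. Lengths are in m, angles in rad, forces in N, time in s.
With the tool pointing down it reaches from about 0.35 to 0.975 m from the base axis. Payload 4.9 kg.
Tool frame: the origin (TCP) lies on the mounting face of the last link; the fingertips stand 173 mm ahead of it and the grasp point (between the pads) lies 155 mm ahead of it (tcp_to_grasp is the distance from the TCP to the grasp point, in m); z points along the fingers, y is the line along which they close (so a half turn about z gives the same grasp; the last joint's range is limited). The gripper opens to 85 mm and grips with 20 to 120 N. Pads are 22 mm wide; open, the fingers measure 114 mm over their backs; the gripper's body (76 mm by 85 mm) begins 54 mm behind the grasp point. The pads swing forward as they close: fully open they stand 13 mm farther back than shut.
Start: joints at [1.002, 0.053, 1.613, -0, 1.476, -0.119], TCP at [0.272, 0.563, 0.405] pointing down, gripper open.
Joint ranges: [-3.01, 3.01], [-1.01, 2.22], [0.06, 2.58], [-1.02, 4.17], [0.09, 2.62], [-3.14, 3.14]. Speed limits (rad/s): [2.57, 2.57, 3.14, 3.14, 3.14, 3.14].

## Interface

Orientations are given as a rotation vector (axis times angle).
In Python, from station import get_obs, get_image, calibration, finish_job, tcp_to_grasp gives the robot as it stands. The module is installed in compiled form; this text tells all that it offers.
- The arm moves only by the tool arm_command, never from a script. Its argument "plan" is a list that holds one entry, the list of rows, each a list of 6 numbers: the shift along the tool's x, y, z in cm, then the turn, a rotation vector about the tool's x, y, z in rad. A call has 1 to 12 rows; each row is the pose to reach, as a shift and turn from the pose commanded when the call began, along the tool's axes at that moment; what a row does not reach only later rows make up. A row lasts 1/12 s, in which the tool goes at most 41.7 mm and 7.16 degrees, less where a joint would pass 70% of its speed; a pose out of reach is approached as far as the arm can. A call with a gripper value outside its range is refused whole. "gripper" is the closure, from -1 (fully open) to 1 (shut), set as the call begins (left out, the last holds). The fingers move at their own pace and stop on an object; "force" is the grip in N (left out, the last holds). Time passes only in rows, so rows that repeat a pose let the fingers close. It gives the time, the measured TCP pose, the force, the opening and the grip force at its end, in the units of the state.
- get_obs(): the state, without advancing time (a new reading comes with each control period).
- get_image(name): name is "scene" or "top" or "wrist"; returns (picture, depth): 400x640x3 uint8, blue, green, red; 400x640 float32, m along the optical axis (not along the pixel's ray), 0 where there is no reading.
- calibration(name): a dict with "fx", "fy", "cx", "cy" (pixels), "pose" (4x4, takes a point from camera to world coordinates). Camera axes: x right, y up, looking along -z (the intrinsics and any distortion apply to the point x, -y, -z); pixel columns grow to the right and rows downward; lengths in m; the calibration is good to about 2 mm. A picture is of the moment at which its call begins: read the wrist's pose just before it. calibration takes no time and is no camera call; for the wrist camera it gives the pose at the moment of the call.
- finish_job(): hands the job in; it is judged then, once.
The state is a dict: "t": time; "q": joint angles; "dq": joint speeds; "effort": joint torques, N m; "tool_pos": TCP position; "tool_rot": TCP orientation; "contact_force": force on the tool from outside, world axes, zero at the start; "wrist_torque": the same for the moment, N m; "opening": finger opening in m; "grip_force": force on a finger pad.
Only numpy, scipy, OpenCV 4.12 (cv2) and the standard library are available. Lean on these libraries where they do the work, as an engineer would, in place of code of your own. Each camera call takes 0.05 s, during which the arm holds its last target. There are 200 camera calls.

## Working session

There is one attempt and no reset: what is moved stays moved. The work goes in short steps, Python scripts to look and compute and a tool call to move; the robot and the scene stay as the last step left them, time stands still between calls to the robot, and variables do not carry over. Pictures are saved under pics/ and viewed, at most 14 in all, crops included, and the job is handed in when it is done.

Besides the shell and the picture viewer there is one more tool, called after ">>>" as name([rows], argument=value, ...), one row to a line, values as JSON. arm_command: Moves the arm, as the interface text tells. Its arguments: {"type":"object","properties":{"plan":{"type":"array"},"gripper":{"type":"number"},"force":{"type":"number"}},"required":["plan"]}

```bash
mkdir -p pics
cat > h.py <<'E'
import numpy as np, cv2
from station import *
def world(name,depth,cal=None):
    c=cal or calibration(name); v,u=np.mgrid[0:400,0:640]
    d=depth; P=np.stack([(u-c['cx'])/c['fx']*d,-(v-c['cy'])/c['fy']*d,-d,np.ones_like(d)],-1)
    return (P@np.array(c['pose']).T)[...,:3]
def snap(name,fn=None):
    c=calibration(name); im,d=get_image(name)
    if fn: cv2.imwrite('pics/'+fn,im)
    return im,d,world(name,d,c)
E
python3 - <<'E'
from h import *
o=get_obs();print(o['tool_pos'],o['tool_rot'],o['opening'],tcp_to_grasp)
for n in('top','scene'):
    im,d,W=snap(n,n+'1.png'); np.savez(n+'1.npz',im=im,d=d,W=W); c=calibration(n);print(n,c)
E
```

```text
[0.27157422 0.56262627 0.40347395] [-7.00377526e-01 -3.06180369e+00  2.97846442e-03] 0.08513642298290154 0.1547
top {'fx': 418.5578539241614, 'fy': 418.5578539241614, 'cx': 322.6033851594403, 'cy': 199.03073820780133, 'pose': array([[-4.70343289e-03,  9.72024193e-01, -2.34833654e-01,
         3.30603381e-01],
       [-9.99988917e-01, -4.52231571e-03,  1.30978022e-03,
        -1.80251485e-02],
       [ 2.11146137e-04,  2.34837212e-01,  9.72034690e-01,
         9.31782382e-01],
       [ 0.00000000e+00,  0.00000000e+00,  0.00000000e+00,
         1.00000000e+00]])}
scene {'fx': 380.57249616827875, 'fy': 380.57249616827875, 'cx': 314.94582911437556, 'cy': 202.75371266708908, 'pose': array([[-0.04943903, -0.67159831,  0.73926416,  1.09714565],
       [ 0.99876832, -0.03635459,  0.03376663, -0.00730452],
       [ 0.00419803,  0.74002301,  0.67256845,  0.55333089],
       [ 0.        ,  0.        ,  0.        ,  1.        ]])}
```

View pics/top1.png

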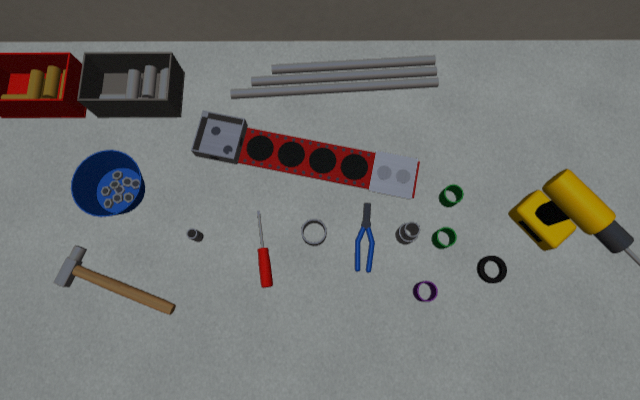

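View pics/scene1.png

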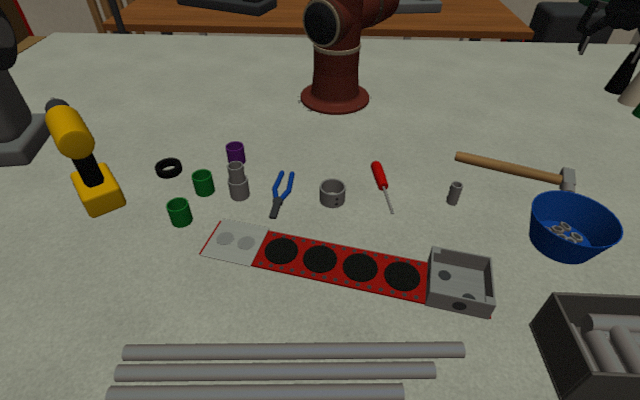

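The top view shows the thin sleeve at (195,235), the thickest at (314,232) and the nested pair at (408,233). The pads run from (260,148) to (354,167), with the box at (220,138) on the +y end and green/purple look-alikes right of the pair. The scene view agrees.

```bash
cat > m.py <<'E'
from h import *
from scipy.optimize import least_squares
def ring(W,c,h,R,win=.05,tol=.006):
    m=(np.hypot(W[...,0]-c[0],W[...,1]-c[1])<win)&(abs(W[...,2]-h)<tol)
    P=W[m]
    if len(P)<8: return None,len(P)
    # known mean-radius circle fit
    f=least_squares(lambda p:np.hypot(P[:,0]-p[0],P[:,1]-p[1])-R,P[:,:2].mean(0),loss='soft_l1',f_scale=.002)
    return f.x.round(4),len(P),P[:,2].mean().round(4)
E
python3 - <<'E'
from m import *
for n in('top','scene'):
    z=np.load(n+'1.npz'); W=z['W'];im=z['im']
    print(n,'table z',np.median(W[...,2][(abs(W[...,2])<.02)]))
    if n=='top':
        px=dict(thin=(195,232),tall=(411,227),thick=(314,225)); c={k:W[v,u,:2] for k,(u,v) in px.items()}
        c0={k:W[v+3,u,:] for k,(u,v) in px.items()};print(c0)
    for k,h,R in(('thin',.05,.0105),('tall',.082,.015),('thick',.038,.026),('middle',.046,.020)):
        print(k,ring(W,c['tall' if k=='middle' else k],h,R,.06 if k!='thin' else .04))
    dark=(im.max(2)<45).astype(np.uint8)
    nn,l,s,ce=cv2.connectedComponentsWithStats(dark)
    for i in range(1,nn):
        P=W[l==i]; 
        if 300<s[i,4]<2500 and abs(np.median(P[:,2])-.008)<.006:
            (e,ax,an)=cv2.fitEllipse(max(cv2.findContours((l==i).astype(np.uint8),0,1)[0],key=len))
            print('pad',ce[i].round(1),s[i,4],np.median(P,0).round(4),W[int(round(e[1])),int(round(e[0]))].round(4),ax)
E
```

```text
top table z -0.0005567276499867657
{'thin': array([ 0.4741363 ,  0.26760176, -0.00071094]), 'tall': array([ 0.47868047, -0.21205287,  0.02699899]), 'thick': array([ 4.89085359e-01,  4.62645038e-04, -2.43981978e-03])}
thin (array([0.4693, 0.2599]), 53, np.float64(0.0485))
tall (array([ 0.4708, -0.2016]), 85, np.float64(0.0805))
thick (array([0.4751, 0.0012]), 147, np.float64(0.0369))
middle (array([ 0.4706, -0.203 ]), 121, np.float64(0.0454))
pad [259.6 147.7] 507 [0.6778 0.1274 0.0072] [0.6778 0.1268 0.0067] (23.58269500732422, 25.486860275268555)
pad [290.8 153.9] 516 [0.6622 0.0541 0.0073] [0.6621 0.0539 0.0079] (24.08206558227539, 25.49505615234375)
pad [322.2 160.2] 522 [ 0.6469 -0.0184  0.0074] [ 0.648  -0.0183  0.0053] (24.15008544921875, 25.691068649291992)
pad [353.9 166.5] 526 [ 0.6307 -0.0922  0.0071] [ 0.6325 -0.0924  0.0068] (24.163856506347656, 25.90024757385254)
scene table z 0.00032629177606668947
thin (array([0.4708, 0.2589]), 74, np.float64(0.0484))
tall (array([ 0.4722, -0.2032]), 98, np.float64(0.0798))
thick (array([ 4.769e-01, -4.000e-04]), 178, np.float64(0.0364))
middle (array([ 0.4698, -0.2056]), 151, np.float64(0.0454))
pad [280.9 250.7] 669 [ 0.6341 -0.0916  0.0078] [ 0.6347 -0.0915  0.0076] (24.943315505981445, 32.125640869140625)
pad [319.5 258.8] 713 [ 0.6498 -0.0187  0.0078] [ 0.6517 -0.0178  0.0097] (26.19239616394043, 32.67259216308594)
pad [359.7 267.3] 755 [0.6657 0.054  0.008 ] [0.6651 0.0547 0.0083] (27.002939224243164, 33.63410186767578)
pad [401.7 276.1] 805 [0.6814 0.1273 0.008 ] [0.6809 0.1278 0.008 ] (27.333486557006836, 35.45180130004883)
```

```bash
cat > go.py <<'E'
import sys
from h import *
from scipy.spatial.transform import Rotation as Ro
T=dict(a=(.6796,.1274),b=(.6640,.0541),c=(.6484,-.0185),d=(.6324,-.0919),thin=(.470,.2594),pair=(.4715,-.2025),thick=(.476,.0004))
y=np.array([.978,-.210,0]);y/=np.linalg.norm(y);z=np.array([0,0,-1.]);G=np.stack([np.cross(y,z),y,z],1)
def go(xy,zg):
    o=get_obs();R=Ro.from_rotvec(o['tool_rot']).as_matrix();p=np.array(o['tool_pos'])
    t=np.array([*xy,zg])-G[:,2]*tcp_to_grasp
    print('shift cm',(R.T@(t-p)*100).round(2),'turn',Ro.from_matrix(R.T@G).as_rotvec().round(3),'grasp now',(p+R[:,2]*tcp_to_grasp).round(4))
if __name__=='__main__':
    a=sys.argv; go(T[a[1]] if a[1] in T else eval(a[1]),float(a[2]))
E
python3 go.py thin .13
```

```text
shift cm [-31.05 -18.66  11.92] turn [-2.000e-03  1.000e-03  1.332e+00] grasp now [0.2715 0.5624 0.2489]
```

>>> arm_command([
  [[-2.8,-1.7,0.5,0,0,0.12],[-5.6,-3.4,1,0,0,0.24],[-8.4,-5.1,2,0,0,0.36],[-11.2,-6.8,3,0,0,0.48],[-14,-8.5,4,0,0,0.6],[-17,-10.2,5,0,0,0.72],[-20,-12,6,0,0,0.84],[-23,-13.8,7.5,0,0,0.96],[-26,-15.6,9,0,0,1.08],[-29,-17.4,10.5,0,0,1.2],[-31,-18.6,11.9,0,0,1.32],[-31,-18.6,11.9,0,0,1.332]],
], gripper=-1, force=30)

```text
t: 1.1
tool_pos: [0.4706, 0.257, 0.2819]
tool_rot: [-2.451, -1.965, 0.01]
contact_force: [0.5, -0.1, -0.5]
opening: 0.0852
grip_force: 0.0
```

```bash
python3 go.py thin .032; python3 -c "
from h import *
im,d,W=snap('wrist','w1.png');c=calibration('wrist');print(c['pose'].round(3),c['fx'])
from m import ring
print(ring(W,(.47,.2594),.05,.0105,.04))"
```

```text
shift cm [ 0.27 -0.07  9.52] turn [-0.004  0.005 -0.008] grasp now [0.4698 0.2564 0.1272]
[[ 0.977  0.204  0.06   0.483]
 [-0.213  0.942  0.26   0.324]
 [-0.004 -0.267  0.964  0.253]
 [ 0.     0.     0.     1.   ]] 293.76746695957206
(array([0.4702, 0.2601]), 475, np.float64(0.0498))
```

View pics/w1.png

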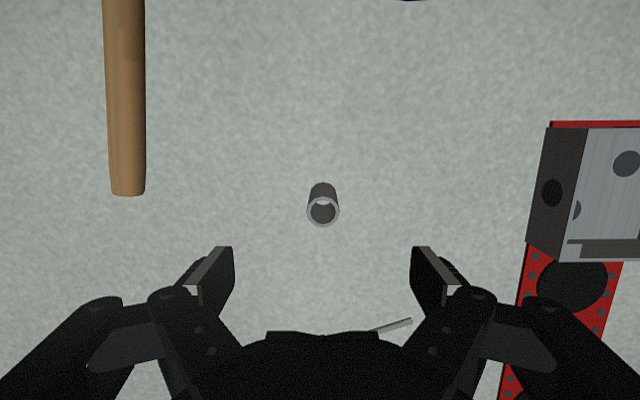

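The wrist view shows the thin sleeve at (323,208), centred between the fingers, with the hammer and box clear of them. The wrist fix (0.470, 0.260) agrees with the top and scene ones.

>>> arm_command([
  [[0.2,0,3,0,0,-0.008],[0.3,-0.1,6,0,0,-0.008],[0.3,-0.1,8.5,0,0,-0.008],[0.3,-0.1,9.5,0,0,-0.008],[0.3,-0.1,9.5,0,0,-0.008],[0.3,-0.1,9.5,0,0,-0.008]],
])

```text
t: 1.65
tool_pos: [0.4696, 0.2644, 0.1913]
tool_rot: [-2.434, -1.987, -0.0]
contact_force: [0.4, -0.9, 0.7]
opening: 0.0854
grip_force: 0.0
```

>>> arm_command([
  [[0,0,0,0,0,0],[0,0,0,0,0,0],[0,0,0,0,0,0],[0,0,0,0,0,0],[0,0,0,0,0,0],[0,0,0,0,0,0],[0,0,0,0,0,0],[0,0,0,0,0,0],[0,0,0,0,0,0],[0,0,0,0,0,0]],
], gripper=1, force=30)

```text
t: 2.48
tool_pos: [0.47, 0.2638, 0.1915]
tool_rot: [2.435, 1.985, 0.001]
contact_force: [-0.6, -0.3, 6.4]
opening: 0.0226
grip_force: 32.5
```

```bash
python3 go.py thin .13; python3 go.py a .13; python3 -c "
from m import *
im,d,W=snap('top');print(ring(W,(.47,.2594),.05,.0105,.04))
im,d,W=snap('wrist');print(ring(W,(.47,.2594),.05,.0105,.025))"
```

```text
shift cm [-0.43  0.09 -9.32] turn [ 0.001 -0.     0.008] grasp now [0.4702 0.2639 0.0368]
shift cm [-9.13 23.28 -9.31] turn [ 0.001 -0.     0.008] grasp now [0.4702 0.2639 0.0368]
(array([0.468 , 0.2596]), 42, np.float64(0.0491))
(array([0.469 , 0.2615]), 2358, np.float64(0.0497))
```

```bash
python3 go.py "(.6808,.1311)" .0955
```

```text
shift cm [-8.75 23.32 -5.86] turn [ 0.001 -0.     0.008] grasp now [0.4702 0.2638 0.0368]
```

>>> arm_command([
  [[0,0,-2,0,0,0],[0,0,-5,0,0,0],[0,0,-8,0,0,0.004],[-1,2.5,-8.5,0,0,0.008],[-2.4,6.3,-8.5,0,0,0.008],[-3.8,10.2,-8.5,0,0,0.008],[-5.2,14,-8.5,0,0,0.008],[-6.6,17.7,-8.5,0,0,0.008],[-7.9,21,-8,0,0,0.008],[-8.6,23,-7,0,0,0.008],[-8.75,23.3,-5.9,0,0,0.008],[-8.75,23.3,-5.9,0,0,0.008]],
])

```text
t: 3.58
tool_pos: [0.6798, 0.1297, 0.2455]
tool_rot: [-2.442, -1.971, 0.008]
contact_force: [-0.6, 0.2, -1.8]
opening: 0.0222
grip_force: 31.9
```

>>> arm_command([
  [[0,0,0,0,0,0],[0,0,0,0,0,0],[0,0,0,0,0,0],[0,0,0,0,0,0]],
])

```text
t: 3.92
tool_pos: [0.6798, 0.1319, 0.2507]
tool_rot: [2.441, 1.976, 0.001]
contact_force: [-0.1, -0.4, -1.6]
opening: 0.0224
grip_force: 31.9
```

```bash
python3 go.py "(.6808,.1311)" .0455; python3 -c "
from m import *
for n in('top','scene'):
    im,d,W=snap(n);print(n,ring(W,(.68,.1274),.109,.0105,.02))
im,d,W=snap('wrist','w2.png');print(ring(W,(.68,.1274),.109,.0105,.025))"
```

```text
shift cm [-0.06  0.11  5.05] turn [ 0.001 -0.     0.002] grasp now [0.6799 0.1319 0.096 ]
top (None, 0)
scene (array([0.6795, 0.1271]), 26, np.float64(0.1072))
(array([0.6789, 0.1293]), 2363, np.float64(0.1087))
```

View pics/w2.png

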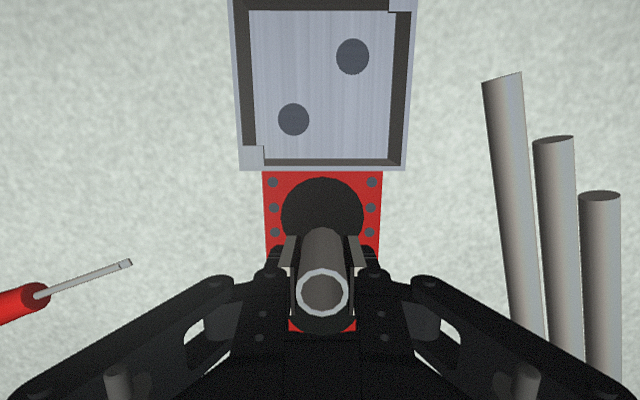

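The wrist view shows the thin sleeve held upright at (323,292), with pad_a behind it at (322,205) and the box ahead. Its position is within 1–2 mm of the pad centre, so I lower it.

>>> arm_command([
  [[-0.1,0.1,2,0,0,0],[-0.1,0.1,3.5,0,0,0],[-0.1,0.1,4.3,0,0,0],[-0.1,0.1,4.6,0,0,0],[-0.1,0.1,4.8,0,0,0],[-0.1,0.1,4.9,0,0,0],[-0.1,0.1,5,0,0,0],[-0.1,0.1,5,0,0,0],[-0.1,0.1,5,0,0,0],[-0.1,0.1,5,0,0,0],[-0.1,0.1,5,0,0,0]],
])

```text
t: 4.98
tool_pos: [0.6812, 0.1298, 0.2002]
tool_rot: [2.443, 1.975, 0.001]
contact_force: [-0.2, -0.5, -0.7]
opening: 0.0225
grip_force: 31.9
```

```bash
python3 go.py "(.6808,.1311)" .0448;  python3 -c "
from m import *
im,d,W=snap('wrist');print(ring(W,(.68,.1274),.058,.0105,.025,.01))"
```

```text
shift cm [ 0.11 -0.06  0.07] turn [ 0.001 -0.     0.001] grasp now [0.6813 0.1299 0.0455]
(array([0.6801, 0.128 ]), 3589, np.float64(0.0578))
```

>>> arm_command([
  [[0,0,0.04,0,0,0],[0,0,0.08,0,0,0],[0,0,0.1,0,0,0],[0,0,0.1,0,0,0],[0,0,0.1,0,0,0],[0,0,0.1,0,0,0]],
])

```text
t: 5.53
tool_pos: [0.6812, 0.1298, 0.1995]
tool_rot: [2.443, 1.975, 0.0]
contact_force: [-2.9, 1.0, 5.2]
opening: 0.0223
grip_force: 32.6
```

>>> arm_command([
  [[0,0,0,0,0,0],[0,0,0,0,0,0],[0,0,0,0,0,0],[0,0,0,0,0,0],[0,0,0,0,0,0],[0,0,0,0,0,0],[0,0,-3,0,0,0],[0,0,-6,0,0,0],[0,0,-9,0,0,0],[0,0,-11,0,0,0],[0,0,-11,0,0,0],[0,0,-11,0,0,0]],
], gripper=-0.3)

```text
t: 6.53
tool_pos: [0.6815, 0.1299, 0.3108]
tool_rot: [2.441, 1.974, 0.005]
contact_force: [-0.1, 0.5, -0.2]
opening: 0.0552
grip_force: 0.0
```

```bash
python3 go.py pair .155;  python3 -c "
from m import *
im,d,W=snap('wrist');print(ring(W,(.68,.1274),.058,.0105,.025,.01))
im,d,W=snap('scene');print(ring(W,(.68,.1274),.058,.0105,.025))"
```

```text
shift cm [-3.690e+01 -1.358e+01  2.000e-02] turn [ 0.004 -0.001  0.   ] grasp now [0.6821 0.1299 0.1561]
(array([0.6799, 0.1265]), 457, np.float64(0.0567))
(array([0.68  , 0.1255]), 107, np.float64(0.0563))
```

>>> arm_command([
  [[-2,-0.7,0,0,0,0],[-5.7,-2.1,0,0,0,0],[-9.4,-3.5,0,0,0,0],[-13.1,-4.8,0,0,0,0],[-16.8,-6.2,0,0,0,0],[-20.5,-7.5,0,0,0,0],[-24.2,-8.9,0,0,0,0],[-27.9,-10.3,0,0,0,0],[-31.5,-11.6,0,0,0,0],[-35,-12.9,0,0,0,0],[-36.9,-13.6,0,0,0,0],[-36.9,-13.6,0,0,0,0]],
], gripper=-1)

```text
t: 7.63
tool_pos: [0.4685, -0.2048, 0.3064]
tool_rot: [-2.445, -1.967, 0.004]
contact_force: [-0.4, 0.4, -0.7]
opening: 0.0852
grip_force: 0.0
```

>>> arm_command([
  [[0,0,0,0,0,0],[0,0,0,0,0,0],[0,0,0,0,0,0],[0,0,0,0,0,0],[0,0,0,0,0,0]],
])

```text
t: 8.05
tool_pos: [0.4712, -0.2017, 0.3085]
tool_rot: [-2.441, -1.977, 0.0]
contact_force: [0.4, 0.4, 0.2]
opening: 0.0853
grip_force: 0.0
```

```bash
python3 go.py pair .071;  python3 -c "
from m import *
im,d,W=snap('wrist','w3.png');print(ring(W,(.4715,-.2025),.082,.015,.03),ring(W,(.4715,-.2025),.046,.020,.03))"
```

```text
shift cm [-0.08  0.05  8.28] turn [-0.    -0.     0.002] grasp now [ 0.4712 -0.2016  0.1538]
(array([ 0.4718, -0.2027]), 722, np.float64(0.0817)) (array([ 0.4718, -0.2026]), 662, np.float64(0.0462))
```

View pics/w3.png

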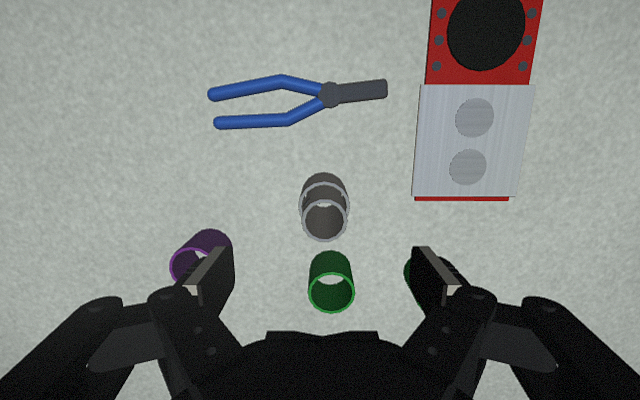

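The wrist view shows the nested pair at (324,210) centred, matching the earlier fix within 1 mm. The purple and green look-alikes are clear of the fingers' path.

>>> arm_command([
  [[-0.1,0.1,2,0,0,0],[-0.1,0.1,5,0,0,0],[-0.1,0.1,7.5,0,0,0],[-0.1,0.1,8.2,0,0,0],[-0.1,0.1,8.2,0,0,0],[-0.1,0.1,8.2,0,0,0],[-0.1,0.1,8.2,0,0,0],[-0.1,0.1,8.2,0,0,0]],
])

```text
t: 8.77
tool_pos: [0.4724, -0.2041, 0.2289]
tool_rot: [2.44, 1.973, 0.002]
contact_force: [-0.1, 0.0, 0.3]
opening: 0.0854
grip_force: 0.0
```

>>> arm_command([
  [[0,0,0,0,0,0],[0,0,0,0,0,0],[0,0,0,0,0,0],[0,0,0,0,0,0],[0,0,0,0,0,0],[0,0,0,0,0,0],[0,0,0,0,0,0],[0,0,0,0,0,0],[0,0,0,0,0,0],[0,0,0,0,0,0]],
], gripper=1, force=30)

```text
t: 9.6
tool_pos: [0.4716, -0.2038, 0.227]
tool_rot: [2.443, 1.975, 0.0]
contact_force: [-0.9, 0.4, 3.6]
opening: 0.0317
grip_force: 29.8
```

```bash
python3 go.py pair .071;  python3 -c "
from m import *
im,d,W=snap('wrist');print(ring(W,(.4715,-.2025),.082,.015,.03),ring(W,(.4715,-.2025),.046,.020,.03))"
```

```text
shift cm [ 0.12 -0.04  0.13] turn [0.    0.    0.001] grasp now [ 0.4717 -0.2038  0.0723]
(array([ 0.4713, -0.2021]), 2982, np.float64(0.0816)) (array([ 0.472 , -0.2028]), 1444, np.float64(0.0461))
```

>>> arm_command([
  [[0,0,-0.5,0,0,0],[0,0,-1.5,0,0,0],[0,0,-3,0,0,0],[0,0,-4.5,0,0,0],[0,0,-6.5,0,0,0],[0,0,-8.5,0,0,0],[0,0,-10,0,0,0],[0,0,-10,0,0,0],[0,0,-10,0,0,0],[0,0,-10,0,0,0]],
])

```text
t: 10.48
tool_pos: [0.4711, -0.2034, 0.3255]
tool_rot: [-2.442, -1.974, 0.001]
contact_force: [-0.6, 0.9, -2.2]
opening: 0.0312
grip_force: 30.0
```

```bash
python3 go.py "(.664,.0526)" .100;  python3 -c "
from m import *
im,d,W=snap('wrist');print(ring(W,(.4715,-.2025),.182,.015,.03),ring(W,(.4715,-.2025),.046,.020,.03))
im,d,W=snap('scene');print(ring(W,(.4715,-.2025),.182,.015,.03),ring(W,(.4715,-.2025),.046,.020,.03))"
```

```text
shift cm [29.07 13.51  7.08] turn [-0.002 -0.001  0.001] grasp now [ 0.4709 -0.2033  0.1708]
(array([ 0.4705, -0.2016]), 2795, np.float64(0.1808)) (array([ 0.4714, -0.2031]), 359, np.float64(0.0461))
(array([ 0.4742, -0.202 ]), 157, np.float64(0.1815)) (array([ 0.4719, -0.2029]), 119, np.float64(0.0442))
```

Tall sleeve is out and the middle one stayed put at (0.4717, -0.203). I carry it to pad_b.

>>> arm_command([
  [[1.5,0.7,0,0,0,0],[4.5,2.1,0,0,0,0],[8,3.7,0,0,0,0],[11.5,5.3,0,0,0,0],[15,7,0,0,0,0],[18.5,8.6,0,0,0,0],[22,10.2,0,0,0,0],[25,11.6,0,0,0,0],[27.5,12.8,1,0,0,0],[28.8,13.4,3,0,0,0],[29.1,13.5,5.5,0,0,0],[29.1,13.5,7,0,0,0]],
])

```text
t: 11.58
tool_pos: [0.6638, 0.0539, 0.2522]
tool_rot: [-2.438, -1.975, 0.006]
contact_force: [-0.5, 0.2, -1.7]
opening: 0.0319
grip_force: 30.1
```

>>> arm_command([
  [[0,0,0,0,0,0],[0,0,0,0,0,0],[0,0,0,0,0,0],[0,0,0,0,0,0],[0,0,0,0,0,0]],
])

```text
t: 12.0
tool_pos: [0.665, 0.052, 0.2589]
tool_rot: [2.442, 1.973, 0.004]
contact_force: [-1.1, 0.2, -0.9]
opening: 0.0313
grip_force: 30.1
```

```bash
python3 go.py "(.664,.0526)" .0803;  python3 -c "
from m import *
im,d,W=snap('wrist');print(ring(W,(.664,.0541),.11,.015,.03))
im,d,W=snap('scene');print(ring(W,(.664,.0541),.11,.015,.03))"
```

```text
shift cm [ 0.03 -0.12  2.39] turn [ 0.003 -0.001 -0.   ] grasp now [0.6655 0.052  0.1042]
(array([0.665 , 0.0539]), 3416, np.float64(0.1115))
(array([0.6763, 0.051 ]), 71, np.float64(0.1094))
```

>>> arm_command([
  [[0,-0.1,0.8,0,0,0],[0,-0.1,1.5,0,0,0],[0,-0.1,2,0,0,0],[0,-0.1,2.2,0,0,0],[0,-0.1,2.3,0,0,0],[0,-0.1,2.3,0,0,0],[0,-0.1,2.3,0,0,0],[0,-0.1,2.3,0,0,0],[0,-0.1,2.3,0,0,0]],
])

```text
t: 12.85
tool_pos: [0.6635, 0.0528, 0.2349]
tool_rot: [-2.442, -1.975, 0.002]
contact_force: [-4.5, -0.9, 7.5]
opening: 0.0312
grip_force: 30.2
```

```bash
python3 go.py "(.664,.0526)" .0803;  python3 -c "
from m import *
im,d,W=snap('wrist');print(ring(W,(.664,.0541),.09,.015,.03))"
```

```text
shift cm [-0.01  0.05 -0.01] turn [-0.001  0.001  0.001] grasp now [0.6633 0.0528 0.0802]
(array([0.663 , 0.0545]), 2949, np.float64(0.0895))
```

Down on pad_b with about 7 N; I release and rise.

>>> arm_command([
  [[0,0,0,0,0,0],[0,0,0,0,0,0],[0,0,0,0,0,0],[0,0,0,0,0,0],[0,0,0,0,0,0],[0,0,0,0,0,0],[0,0,-2,0,0,0],[0,0,-5,0,0,0],[0,0,-8,0,0,0],[0,0,-9,0,0,0],[0,0,-9,0,0,0],[0,0,-9,0,0,0]],
], gripper=-0.3)

```text
t: 13.9
tool_pos: [0.6635, 0.0528, 0.3238]
tool_rot: [2.443, 1.975, 0.001]
contact_force: [-1.0, 0.7, -0.9]
opening: 0.0558
grip_force: 0.0
```

```bash
python3 go.py "(.4717,-.203)" .125;  python3 -c "
from m import *
im,d,W=snap('wrist');print(ring(W,(.664,.0541),.09,.015,.03))"
```

```text
shift cm [-29.03 -13.4    4.39] turn [ 0.001 -0.     0.001] grasp now [0.6636 0.0527 0.1691]
(array([0.663 , 0.0539]), 676, np.float64(0.0897))
```

Tall sleeve stands on pad_b at (0.663, 0.054). Next is the middle sleeve.

>>> arm_command([
  [[-2,-1,0,0,0,0],[-5.5,-2.5,0,0,0,0],[-9,-4.1,0,0,0,0],[-12.5,-5.7,0,0,0,0],[-16,-7.4,0,0,0,0],[-19.5,-9,0.5,0,0,0],[-23,-10.6,1.5,0,0,0],[-26.5,-12.2,3,0,0,0],[-29,-13.4,4.4,0,0,0],[-29,-13.4,4.4,0,0,0],[-29,-13.4,4.4,0,0,0],[-29,-13.4,4.4,0,0,0]],
], gripper=-1)

```text
t: 14.95
tool_pos: [0.4715, -0.2024, 0.2783]
tool_rot: [-2.441, -1.973, 0.001]
contact_force: [-0.2, -0.1, 0.3]
opening: 0.0853
grip_force: 0.0
```

>>> arm_command([
  [[0,0,0,0,0,0],[0,0,0,0,0,0],[0,0,0,0,0,0]],
])

```text
t: 15.2
tool_pos: [0.4725, -0.202, 0.2802]
tool_rot: [2.441, 1.977, 0.001]
contact_force: [-0.0, -0.2, -0.3]
opening: 0.0855
grip_force: 0.0
```

```bash
python3 go.py "(.4717,-.203)" .030;  python3 -c "
from m import *
im,d,W=snap('wrist');print(ring(W,(.4717,-.203),.046,.02,.03))"
```

```text
shift cm [-0.11 -0.06  9.55] turn [0.001 0.    0.002] grasp now [ 0.4726 -0.2021  0.1255]
(array([ 0.4716, -0.2026]), 907, np.float64(0.0457))
```

>>> arm_command([
  [[-0.1,0,3,0,0,0],[-0.1,0,6,0,0,0],[-0.1,0,8.5,0,0,0],[-0.1,0,9.5,0,0,0],[-0.1,0,9.5,0,0,0],[-0.1,0,9.5,0,0,0],[-0.1,0,9.5,0,0,0],[-0.1,0,9.5,0,0,0]],
])

```text
t: 15.92
tool_pos: [0.4726, -0.2042, 0.1869]
tool_rot: [2.44, 1.973, 0.002]
contact_force: [0.8, -0.3, -0.5]
opening: 0.0853
grip_force: 0.0
```

>>> arm_command([
  [[0,0,0,0,0,0],[0,0,0,0,0,0],[0,0,0,0,0,0],[0,0,0,0,0,0],[0,0,0,0,0,0],[0,0,0,0,0,0],[0,0,0,0,0,0],[0,0,0,0,0,0],[0,0,0,0,0,0],[0,0,0,0,0,0]],
], gripper=1, force=30)

```text
t: 16.75
tool_pos: [0.4718, -0.2039, 0.1853]
tool_rot: [2.442, 1.975, 0.0]
contact_force: [-0.9, -0.8, 4.9]
opening: 0.0412
grip_force: 31.0
```

```bash
python3 go.py "(.6484,-.0185)" .10;  python3 -c "
from m import *
im,d,W=snap('wrist');print(ring(W,(.4717,-.203),.046,.02,.03))"
```

```text
shift cm [21.82 13.39 -6.94] turn [0.001 0.    0.001] grasp now [ 0.4719 -0.2039  0.0306]
(array([ 0.4715, -0.2023]), 4231, np.float64(0.0459))
```

>>> arm_command([
  [[0,0,-1,0,0,0],[0,0,-3,0,0,0],[0,0,-6,0,0,0],[2,1.2,-7,0,0,0],[5,3.1,-7,0,0,0],[8.4,5.2,-7,0,0,0],[11.8,7.3,-7,0,0,0],[15.2,9.4,-7,0,0,0],[18.6,11.5,-7,0,0,0],[21,13,-6.5,0,0,0],[21.7,13.4,-5,0,0,0],[21.7,13.4,-3,0,0,0]],
])

```text
t: 17.8
tool_pos: [0.6501, -0.0174, 0.2162]
tool_rot: [2.438, 1.977, 0.005]
contact_force: [0.1, -0.1, -1.0]
opening: 0.0418
grip_force: 30.9
```

>>> arm_command([
  [[0,0,0,0,0,0],[0,0,0,0,0,0],[0,0,0,0,0,0],[0,0,0,0,0,0],[0,0,0,0,0,0]],
])

```text
t: 18.22
tool_pos: [0.6483, -0.0201, 0.2163]
tool_rot: [2.442, 1.973, 0.003]
contact_force: [0.8, -0.4, -1.2]
opening: 0.0415
grip_force: 30.9
```

```bash
python3 go.py "(.6486,-.02)" .0384;  python3 -c "
from m import *
im,d,W=snap('wrist');print(ring(W,(.6484,-.0185),.076,.02,.03))"
```

```text
shift cm [0.02 0.02 2.32] turn [ 0.002 -0.    -0.   ] grasp now [ 0.6487 -0.0202  0.0616]
(array([ 0.6482, -0.0185]), 4146, np.float64(0.0761))
```

>>> arm_command([
  [[0,0,0.8,0,0,0],[0,0,1.5,0,0,0],[0,0,1.9,0,0,0],[0,0,2.1,0,0,0],[0,0,2.2,0,0,0],[0,0,2.25,0,0,0],[0,0,2.3,0,0,0],[0,0,2.3,0,0,0],[0,0,2.3,0,0,0]],
])

```text
t: 19.02
tool_pos: [0.6482, -0.0196, 0.1933]
tool_rot: [-2.442, -1.975, 0.002]
contact_force: [-5.8, 0.3, 8.6]
opening: 0.0414
grip_force: 32.2
```

```bash
python3 go.py "(.6486,-.02)" .0384;  python3 -c "
from m import *
im,d,W=snap('wrist');print(ring(W,(.6484,-.0185),.054,.02,.03))"
```

```text
shift cm [-0.03  0.05  0.02] turn [-0.001  0.     0.001] grasp now [ 0.648  -0.0196  0.0386]
(array([ 0.6476, -0.0179]), 4264, np.float64(0.0539))
```

>>> arm_command([
  [[0,0,0,0,0,0],[0,0,0,0,0,0],[0,0,0,0,0,0],[0,0,0,0,0,0],[0,0,0,0,0,0],[0,0,0,0,0,0],[0,0,-2,0,0,0],[0,0,-5,0,0,0],[0,0,-8,0,0,0],[0,0,-10,0,0,0],[0,0,-10,0,0,0],[0,0,-10,0,0,0]],
], gripper=-0.6)

```text
t: 20.07
tool_pos: [0.6486, -0.0197, 0.2936]
tool_rot: [2.441, 1.973, 0.004]
contact_force: [-0.7, 0.2, 1.4]
opening: 0.0685
grip_force: 0.0
```

```bash
python3 go.py thick .11;  python3 -c "
from m import *
im,d,W=snap('wrist');print(ring(W,(.6484,-.0185),.054,.02,.03))"
```

```text
shift cm [ -1.65 -17.3    2.83] turn [ 0.004 -0.     0.001] grasp now [ 0.6491 -0.0197  0.1389]
(array([ 0.6475, -0.0183]), 861, np.float64(0.0537))
```

Middle stands on pad_c at (0.6475, -0.018). Now the thickest.

>>> arm_command([
  [[-0.2,-2,0,0,0,0],[-0.5,-5.5,0,0,0,0],[-0.9,-9,0,0,0,0],[-1.2,-12.5,0.5,0,0,0],[-1.5,-15.5,1.5,0,0,0],[-1.6,-17.2,2.8,0,0,0],[-1.6,-17.3,2.8,0,0,0],[-1.6,-17.3,2.8,0,0,0],[-1.6,-17.3,2.8,0,0,0],[-1.6,-17.3,2.8,0,0,0],[-1.6,-17.3,2.8,0,0,0]],
], gripper=-1)

```text
t: 21.03
tool_pos: [0.4768, 0.0007, 0.2646]
tool_rot: [2.442, 1.974, 0.002]
contact_force: [-0.7, -0.3, 0.1]
opening: 0.0853
grip_force: 0.0
```

```bash
python3 go.py thick .026;  python3 -c "
from m import *
im,d,W=snap('wrist','w4.png');print(ring(W,(.476,.0004),.038,.026,.04))"
```

```text
shift cm [-0.05 -0.08  8.39] turn [ 0.002 -0.     0.   ] grasp now [0.477  0.0007 0.1099]
(array([0.4761, 0.0007]), 1553, np.float64(0.0378))
```

View pics/w4.png

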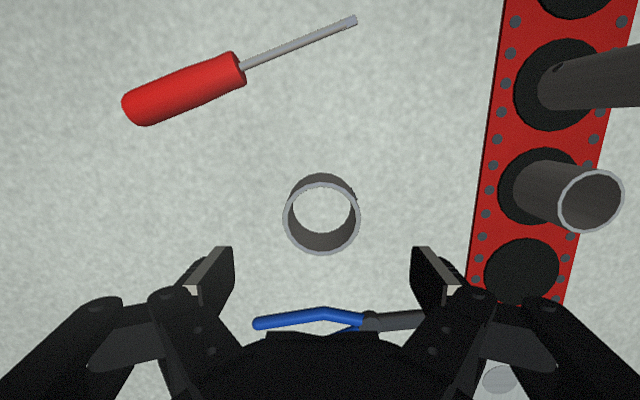

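The thickest sleeve is at (322,215), centred. The empty pad_d at (523,272) and the placed middle sleeve at (590,200) are as expected.

>>> arm_command([
  [[0,-0.1,3,0,0,0],[0,-0.1,6,0,0,0],[0,-0.1,7.8,0,0,0],[0,-0.1,8.4,0,0,0],[0,-0.1,8.4,0,0,0],[0,-0.1,8.4,0,0,0],[0,-0.1,8.4,0,0,0],[0,-0.1,8.4,0,0,0]],
])

```text
t: 21.75
tool_pos: [0.4756, 0.0011, 0.1815]
tool_rot: [2.441, 1.974, 0.004]
contact_force: [0.4, 0.7, -0.3]
opening: 0.0857
grip_force: 0.0
```

>>> arm_command([
  [[0,0,0,0,0,0],[0,0,0,0,0,0],[0,0,0,0,0,0],[0,0,0,0,0,0],[0,0,0,0,0,0],[0,0,0,0,0,0],[0,0,0,0,0,0],[0,0,0,0,0,0],[0,0,0,0,0,0]],
], gripper=1, force=30)

```text
t: 22.5
tool_pos: [0.4751, 0.0011, 0.1809]
tool_rot: [2.442, 1.975, 0.002]
contact_force: [-1.1, -0.2, 6.1]
opening: 0.0557
grip_force: 31.7
```

```bash
python3 go.py d .055;  python3 -c "
from m import *
im,d,W=snap('wrist');print(ring(W,(.476,.0004),.038,.026,.04))"
```

```text
shift cm [-5.81 17.33 -2.85] turn [ 0.002 -0.     0.001] grasp now [0.4754 0.0011 0.0262]
(array([0.4748, 0.0016]), 5505, np.float64(0.0377))
```

>>> arm_command([
  [[0,0,-1,0,0,0],[0,0,-3,0,0,0],[0,0,-6,0,0,0],[-1,2,-7,0,0,0],[-3,5,-7,0,0,0],[-5,8.5,-7,0,0,0],[-5.8,12,-7,0,0,0],[-5.8,15,-7,0,0,0],[-5.8,17,-5.5,0,0,0],[-5.8,17.3,-3.5,0,0,0],[-5.8,17.3,-2.8,0,0,0],[-5.8,17.3,-2.8,0,0,0]],
])

```text
t: 23.55
tool_pos: [0.6298, -0.0913, 0.2043]
tool_rot: [-2.438, -1.971, 0.007]
contact_force: [-0.7, 1.2, -2.7]
opening: 0.056
grip_force: 32.6
```

>>> arm_command([
  [[0,0,0,0,0,0],[0,0,0,0,0,0],[0,0,0,0,0,0],[0,0,0,0,0,0],[0,0,0,0,0,0]],
])

```text
t: 23.97
tool_pos: [0.6316, -0.0917, 0.2088]
tool_rot: [2.442, 1.974, 0.001]
contact_force: [1.2, -0.2, -1.4]
opening: 0.0563
grip_force: 32.7
```

```bash
python3 go.py d .034;  python3 -c "
from m import *
im,d,W=snap('wrist');print(ring(W,(.6324,-.0919),.066,.026,.04))"
```

```text
shift cm [-0.    0.08  2.01] turn [0.002 0.    0.001] grasp now [ 0.6318 -0.0918  0.0541]
(array([ 0.6312, -0.0913]), 5478, np.float64(0.0656))
```

>>> arm_command([
  [[0,0.1,0.6,0,0,0],[0,0.1,1.2,0,0,0],[0,0.1,1.6,0,0,0],[0,0.1,1.8,0,0,0],[0,0.1,1.9,0,0,0],[0,0.1,1.95,0,0,0],[0,0.1,2,0,0,0],[0,0.1,2,0,0,0],[0,0.1,2,0,0,0]],
])

```text
t: 24.77
tool_pos: [0.6327, -0.092, 0.189]
tool_rot: [-2.442, -1.975, 0.001]
contact_force: [-4.6, 0.4, 8.0]
opening: 0.0558
grip_force: 33.3
```

```bash
python3 go.py d .034;  python3 -c "
from m import *
im,d,W=snap('wrist');print(ring(W,(.6324,-.0919),.046,.026,.04))"
```

```text
shift cm [ 0.   -0.03  0.03] turn [-0.001  0.     0.001] grasp now [ 0.6326 -0.092   0.0343]
(array([ 0.632 , -0.0914]), 5518, np.float64(0.0457))
```

>>> arm_command([
  [[0,0,0,0,0,0],[0,0,0,0,0,0],[0,0,0,0,0,0],[0,0,0,0,0,0],[0,0,0,0,0,0],[0,0,0,0,0,0],[0,0,-2,0,0,0],[0,0,-5,0,0,0],[0,0,-9,0,0,0],[0,0,-13,0,0,0],[-2,-3,-15,0,0,0],[-4,-6,-15,0,0,0]],
], gripper=-1)

```text
t: 25.82
tool_pos: [0.5672, -0.1189, 0.3455]
tool_rot: [2.432, 1.971, 0.011]
contact_force: [1.3, -0.3, 0.1]
opening: 0.0854
grip_force: 0.0
```

>>> arm_command([
  [[-3,-3,0,0,0,0],[-6,-6,0,0,0,0],[-9,-9,0,0,0,0],[-12,-12,0,0,0,0],[-12,-12,0,0,0,0],[-12,-12,0,0,0,0]],
])

```text
t: 26.32
tool_pos: [0.4215, -0.2117, 0.3377]
tool_rot: [2.446, 1.97, 0.001]
contact_force: [-0.4, 0.7, 0.2]
opening: 0.0854
grip_force: 0.0
```

```bash
python3 -c "
from m import *
for n in('top','scene'):
    im,d,W=snap(n,n+'9.png')
    for c,h,R in(((.6796,.1274),.058,.0105),((.664,.0541),.09,.015),((.6484,-.0185),.054,.02),((.6324,-.0919),.046,.026)): print(n,c,ring(W,c,h,R,.04))"
```

```text
top (0.6796, 0.1274) (array([0.6784, 0.1264]), 53, np.float64(0.0564))
top (0.664, 0.0541) (array([0.6615, 0.0542]), 79, np.float64(0.0882))
top (0.6484, -0.0185) (array([ 0.6462, -0.0178]), 93, np.float64(0.0524))
top (0.6324, -0.0919) (array([ 0.6304, -0.0914]), 143, np.float64(0.0449))
scene (0.6796, 0.1274) (array([0.6802, 0.1252]), 112, np.float64(0.0563))
scene (0.664, 0.0541) (array([0.6634, 0.053 ]), 152, np.float64(0.0884))
scene (0.6484, -0.0185) (array([ 0.648, -0.019]), 170, np.float64(0.0523))
scene (0.6324, -0.0919) (array([ 0.6325, -0.0926]), 248, np.float64(0.0444))
```

View pics/scene9.png

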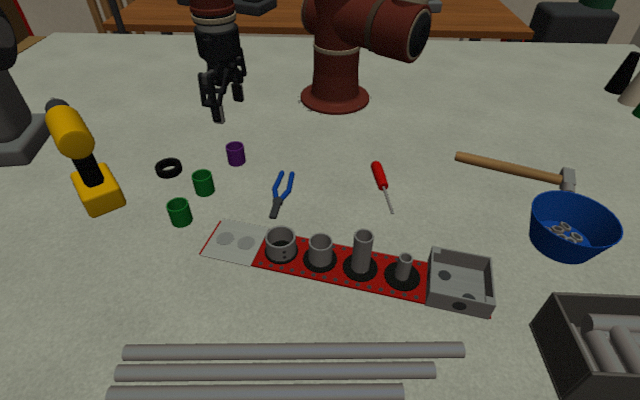

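The final view shows all four sleeves upright on their pads, thin at (404,268) beside the box, then tall, middle and thickest at (281,243), each within about 2 mm of its pad's centre. The look-alikes have not moved and the arm is clear.

```bash
python3 -c "
from station import *
print(finish_job())"
```

```text
the job is handed in; nothing more can be done
None
```

All four sleeves stand upright on the pads in order, thinnest next to the junction box and thickest at the far end, each within about 2 mm of its pad's centre; the job is handed in after about 26 s of robot time, but no verdict came back.

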